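Turn the bedside reminder sign to its moon side

ROBOT

A 7-joint arm with a two-finger parallel gripper is mounted at the origin on the work surface. World frame = base frame: x ahead of the robot, y to its left, z up, the work surface at z = 0. Lengths are in m, angles in rad, forces in N, time in s.
With the tool pointing down it reaches from about 0.4 to 0.925 m from the base axis. Payload 4.1 kg.
Tool frame: the origin (TCP) lies midway between the tips of the shut fingers; the grasp point (between the pads) lies 19 mm behind it; z points along the fingers, y is the direction in which the jaws open and shut (so a half turn about z gives the same grasp; the last joint's range is limited). The gripper opens to 85 mm and grips with 20 to 120 N. Pads are 22 mm wide; open, the fingers measure 114 mm over their backs; the gripper's body (76 mm by 85 mm) begins 54 mm behind the grasp point. The pads swing forward as they close: fully open they stand 13 mm farther back than shut.
Start: joints at [1.2, 0.398, 0.045, 1.537, -0.019, 1.207, -0.051], TCP at [0.175, -0.626, 0.205] pointing down, gripper open.
Joint ranges: [-2.82, 2.82], [-0.49, 2.23], [-1.37, 1.46], [0, 2.46], [-1.36, 4.5], [0.23, 2], [-2.94, 2.94]. Speed limits (rad/s): [2.57, 2.57, 3.14, 3.14, 3.14, 3.14, 3.14].

INTERFACE

Orientations are given as [roll, pitch, yaw] about the fixed x, y, z axes, in that order (R = Rz(yaw) Ry(pitch) Rx(roll)).
In Python, from bench import ctrl gives the robot as it stands.
- The arm moves only by the shell command python3 -m creep 'ROWS' [OPENING] [FORCE]. ROWS is JSON, a list of rows, each an object of numbers: "dx", "dy", "dz": the shift along the tool's x, y, z in mm; "wx", "wy", "wz": the turn, a rotation vector about the tool's x, y, z in rad. A call has 1 to 20 rows; each row is the pose to reach, as a shift and turn from the pose commanded when the call began, along the tool's axes at that moment; what a row does not reach only later rows make up. A row lasts 1/12 s, in which the tool goes at most 41.7 mm and 7.16 degrees, less where a joint would pass 70% of its speed; a pose out of reach is approached as far as the arm can. A call with a gripper value outside its range is refused whole. OPENING is the closure in counts, from 0 (fully open) to 255 (shut), set as the call begins (- or left out, the last holds). The fingers move at their own pace and stop on an object; FORCE is the grip in N (left out, the last holds). Time passes only in rows, so rows that repeat a pose let the fingers close. It gives the time, the measured TCP pose, the force and the opening at its end, in the units of the state.
- ctrl.state(): the state, without advancing time (a new reading comes with each control period).
- ctrl.read_camera(name): name is "scene" or "top" or "wrist"; returns a dict with "img" (480x640x3 uint8, red, green, blue), "fx", "fy", "cx", "cy" (pixels), "extrinsics" (4x4, takes a point from camera to world coordinates); the wrist camera has in their place "T_tool_cam" (4x4, takes a point from camera to tool coordinates, whose origin is the TCP and whose axes are the flange's). Camera axes: x right, y down, z forward; pixel columns grow to the right and rows downward; lengths in m; the calibration is good to about 2 mm. The wrist camera is an equidistant fisheye: a pixel r from the principal point sees the ray r / f radians off the axis. A picture is of the moment at which its call begins: read the wrist's pose just before it. There is no depth.
- ctrl.finish_job(): hands the job in, once; it reports no verdict.
The state is a dict: "time_s": time; "joint_positions": joint angles; "joint_vel": joint speeds; "tau": joint torques, N m; "ee_pos": TCP position; "tcp_rot": TCP orientation; "ft_force": force on the tool from outside, world axes, zero at the start; "wrist_torque": the same for the moment, N m; "grip_width": opening from 0.0 (shut) to 1.0 (fully open).
Only numpy, scipy, OpenCV 4.12 (cv2) and the standard library are available. Lean on these libraries where they do the work, as an engineer would, in place of code of your own. Each camera call takes 0.05 s, during which the arm holds its last target. There are 200 camera calls.

TASK

The day's tablets are taken. Spin the rectangular reminder sign half a turn on its pivot, either way round, so that its crescent-moon face looks to the robot's side where its sun face was, and leave it square over its foot. Leave the round sign and the white cup as they are.

Things in the scene. Friction and masses are not known exactly. Their poses are not given: they have to be found in the camera images.
- sign_foot: Fixed foot of the rectangular sign: wooden plate 56 (x) by 90 (y) by 12 mm high, steel spindle 10 mm thick. Origin: middle of its underside, on the nightstand top, right under the vertical pivot. Its -x axis is the front, to the robot's side. It is left or right of the middle, the round sign opposite. Nothing else within 90 mm of the pivot, nothing over 90 mm tall within 150 mm.
- sign (a joint): Turn of the rectangular sign, rad, + counterclockwise from above; 0 = along the foot's y, sun to the front (starts within 0.2). Goes 4 rad either way: +3.14 or -3.14 show the moon. Upright white panel 110 wide, 80 high, 10 mm thick, centred on the pivot, 42 to 122 mm above the top, free above; grey 2 mm sun and moon reliefs. Turns at 0.5 N pushed 40 mm from the pivot; stays where left.
- disc (a joint): Turn of the round sign, a bystander, in the same sense: 0 = sun to the front; it starts within 0.1 of 0. White upright disc of 86 mm diameter, 10 mm thick, from 42 to 128 mm above the nightstand, on a like foot and spindle, at least 0.32 m to the side of the rectangular sign.
- cup: White ceramic cup without handle, standing loose between the two signs, 72 mm across the rim and 85 mm high. Origin: centre of its underside. A bystander.
Mind the look-alikes: they are no part of the job. Leave any green or red look-alike of the sign_foot alone.

How it is judged:
At the end, for the whole second after the job is handed in: The rectangular sign is at rest half a turn from its sun-to-front position (+3.14 or -3.14 rad, within 15 degrees), the moon to the front; the round sign is within 20 degrees of sun to the front; the cup stands upright within 20 mm of where it was ((value of joint sign between 2.88 and 3.4 rad or value of joint sign between -3.4 and -2.88 rad) and value of joint disc between -0.35 and 0.35 rad and velocity of joint sign between -0.1 and 0.1 rad/s and distance of cup from where it was at the start of the episode below 0.02 m and angle between cup's own z axis and vertical below 0.15 rad); the robot touches nothing.
It fails at once if the round sign is turned more than 20 degrees from square (not (value of joint disc between -0.35 and 0.35 rad)).
It fails at once if the cup is tipped or shifted by more than 20 mm (distance of cup from where it was at the start of the episode above 0.02 m or angle between cup's own z axis and vertical above 0.3 rad).
It also fails if it takes over 34 s, if anything falls off the work surface, if the arm or the gripper's body presses on something with over 40 N, if the wrist force passes 120 N, or if a joint passes its speed limit or range.

## Working session

There is one attempt and no reset: what is moved stays moved. The work goes in short steps, Python scripts to look and compute and a shell command to move; the robot and the scene stay as the last step left them, time stands still between calls to the robot, and variables do not carry over. Pictures are saved under pics/ and viewed, about 8 in all and at most 12, crops included, and the job is handed in when it is done.

```bash
ls; mkdir -p pics; python3 - <<'E'
from bench import ctrl
import cv2,numpy as np
s=ctrl.state();print(s)
for n in("scene","top"):
    c=ctrl.read_camera(n);cv2.imwrite(f"pics/{n}0.png",c["img"][:,:,::-1]);print(n,c["fx"],c["fy"],c["cx"],c["cy"]);print(np.round(c["extrinsics"],4).tolist())
E
```

```text
pics
{'time_s': 0.0, 'joint_positions': array([ 1.19997577,  0.39918701,  0.04505005,  1.53790643, -0.01869798,
        1.20691478, -0.05065675]), 'joint_vel': array([-0.00043629,  0.00048529, -0.0001116 , -0.00099533,  0.00056722,
        0.0001779 ,  0.00147421]), 'tau': array([-2.07116541e-04, -4.75122678e+01,  1.36446588e+00, -2.54219091e+01,
        1.14694121e-02,  9.55249707e-03,  4.14571289e-06]), 'ee_pos': array([ 0.17433225, -0.625454  ,  0.20435533]), 'tcp_rot': array([-3.13960399e+00,  1.45181883e-04,  2.71961375e-01]), 'ft_force': array([ 0.18529561,  0.92037271, -0.39865478]), 'wrist_torque': array([-0.04843013,  0.05623898, -0.02289142]), 'grip_width': 0.9991854842437411}
scene 566.1506617208083 566.1506617208083 329.1993425778549 241.14095261541172
[[-0.1632, 0.8365, -0.5231, 0.9574], [0.9866, 0.137, -0.0887, 0.1387], [-0.0025, -0.5306, -0.8476, 0.9438], [0.0, 0.0, 0.0, 1.0]]
top 523.7923354489336 523.7923354489336 315.5871347195542 240.34144207782268
[[0.0115, -0.9974, 0.0708, 0.3457], [-0.9999, -0.0108, 0.0092, 0.0226], [-0.0084, -0.0709, -0.9974, 1.09], [0.0, 0.0, 0.0, 1.0]]
```

View pics/top0.png

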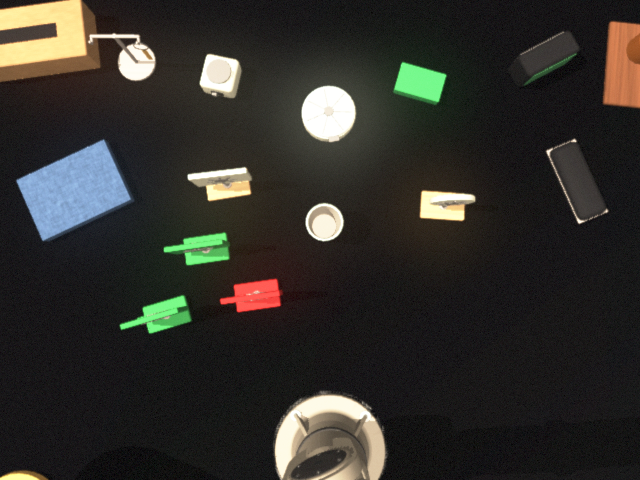

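View pics/scene0.png

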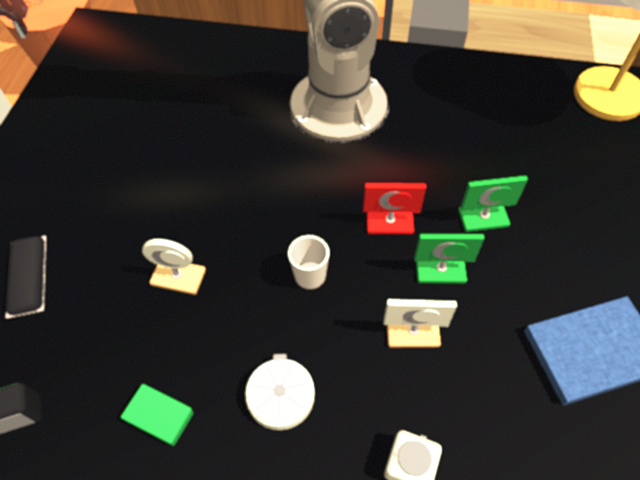

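The candidates in the top view are the white panel on a wooden foot at (228,185), the round sign at (443,205), green look-alikes at (207,248) and (167,314), and a red one at (257,295). I choose (228,185): it is the only white rectangular panel on a wooden foot. The scene view shows the same sign at (420,320), with its moon facing away from the robot. The cup is at (324,222).

```bash
cat > h.py <<'E'
import cv2,numpy as np
from bench import ctrl
from scipy.spatial.transform import Rotation as R
def ray(c,px,z):
    T=c["extrinsics"];px=np.atleast_2d(px).astype(float)
    d=np.c_[(px[:,0]-c["cx"])/c["fx"],(px[:,1]-c["cy"])/c["fy"],np.ones(len(px))]@T[:3,:3].T
    return T[:3,3]+d*((z-T[2,3])/d[:,2])[:,None]
def blob(c,box,mask):
    m=np.zeros(mask.shape,np.uint8);x0,y0,x1,y1=box;m[y0:y1,x0:x1]=mask[y0:y1,x0:x1]
    k=max(cv2.findContours(m,cv2.RETR_EXTERNAL,cv2.CHAIN_APPROX_NONE)[0],key=cv2.contourArea)
    return k[:,0]
E
python3 - <<'E'
from h import *
out=[]
for n,box in(("top",(180,155,262,212)),("scene",(375,285,465,360))):
    c=ctrl.read_camera(n);im=c["img"];hsv=cv2.cvtColor(im,cv2.COLOR_RGB2HSV)
    wood=((hsv[...,0]>8)&(hsv[...,0]<28)&(hsv[...,1]>75)&(hsv[...,2]>110)).astype(np.uint8)*255
    white=((hsv[...,1]<60)&(hsv[...,2]>90)).astype(np.uint8)*255
    for nm,m,z in(("wood",wood,.012),("white",white,.122)):
        k=blob(c,box,m);P=ray(c,k,z)[:,:2]
        r=cv2.minAreaRect(P.astype(np.float32)*1000);print(n,nm,np.round(r[0]),np.round(r[1]),round(r[2],1), 'px',k.min(0),k.max(0))
        print(np.round(cv2.boxPoints(r)).tolist())
    x0,y0,x1,y1=box;cr=cv2.resize(im[y0-10:y1+10,x0-10:x1+10,::-1],(400,320),interpolation=cv2.INTER_CUBIC);out.append(cr)
cv2.imwrite("pics/crop.png",np.hstack(out))
E
```

```text
top wood [525. 216.] [35. 93.] 7.8 px [205 180] [250 200]
[[502.0, 260.0], [514.0, 168.0], [549.0, 173.0], [536.0, 265.0]]
top white [528. 217.] [ 33. 113.] 7.5 px [187 167] [247 186]
[[505.0, 270.0], [519.0, 158.0], [552.0, 163.0], [537.0, 275.0]]
scene wood [551. 219.] [43. 94.] 9.3 px [386 324] [441 347]
[[522.0, 262.0], [538.0, 169.0], [580.0, 176.0], [565.0, 269.0]]
scene white [565. 219.] [ 61. 117.] 7.4 px [384 298] [457 334]
[[527.0, 273.0], [542.0, 157.0], [603.0, 165.0], [588.0, 281.0]]
```

View pics/crop.png

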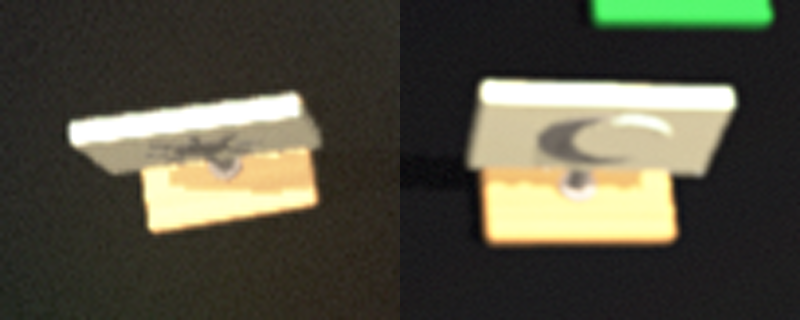

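The crop confirms the choice: the sun relief faces the robot and the moon faces away. Foot edges from both views put the pivot at about (0.540, 0.218), and the panel's top edge gives (0.540, 0.217), so they agree. The panel yaw is about 0.13 rad and the foot yaw about 0.15 rad. I'll approach above it, going around the base.

```bash
python3 -m creep '[{"dx":390,"dy":-250,"dz":-55,"wz":-0.7},{"dx":390,"dy":-250,"dz":-55,"wz":-0.7},{"dx":390,"dy":-250,"dz":-55,"wz":-0.7},{"dx":390,"dy":-250,"dz":-55,"wz":-0.7},{"dx":390,"dy":-250,"dz":-55,"wz":-0.7},{"dx":390,"dy":-250,"dz":-55,"wz":-0.7},{"dx":390,"dy":-250,"dz":-55,"wz":-0.7},{"dx":390,"dy":-250,"dz":-55,"wz":-0.7},{"dx":390,"dy":-250,"dz":-55,"wz":-0.7},{"dx":390,"dy":-250,"dz":-55,"wz":-0.7},{"dx":390,"dy":-250,"dz":-55,"wz":-0.7},{"dx":579,"dy":-713,"dz":-45,"wz":-1.43},{"dx":579,"dy":-713,"dz":-45,"wz":-1.43},{"dx":579,"dy":-713,"dz":-45,"wz":-1.43},{"dx":579,"dy":-713,"dz":-45,"wz":-1.43},{"dx":579,"dy":-713,"dz":-45,"wz":-1.43},{"dx":579,"dy":-713,"dz":-45,"wz":-1.43},{"dx":579,"dy":-713,"dz":-45,"wz":-1.43},{"dx":579,"dy":-713,"dz":-45,"wz":-1.43},{"dx":579,"dy":-713,"dz":-45,"wz":-1.43}]' 0 30; python3 -c "
from bench import ctrl;s=ctrl.state();print(s['joint_positions'].round(2))"
```

```text
[ 1.2   0.4   0.05  1.54 -0.02  1.21 -0.05]invalid input at $[0]: expected keys dx, dy, dz, wx, wy, wz
```

```bash
python3 -m creep '[{"dx":390,"dy":-250,"dz":-55,"wx":0,"wy":0,"wz":-0.7},{"dx":390,"dy":-250,"dz":-55,"wx":0,"wy":0,"wz":-0.7},{"dx":390,"dy":-250,"dz":-55,"wx":0,"wy":0,"wz":-0.7},{"dx":390,"dy":-250,"dz":-55,"wx":0,"wy":0,"wz":-0.7},{"dx":390,"dy":-250,"dz":-55,"wx":0,"wy":0,"wz":-0.7},{"dx":390,"dy":-250,"dz":-55,"wx":0,"wy":0,"wz":-0.7},{"dx":390,"dy":-250,"dz":-55,"wx":0,"wy":0,"wz":-0.7},{"dx":390,"dy":-250,"dz":-55,"wx":0,"wy":0,"wz":-0.7},{"dx":390,"dy":-250,"dz":-55,"wx":0,"wy":0,"wz":-0.7},{"dx":390,"dy":-250,"dz":-55,"wx":0,"wy":0,"wz":-0.7},{"dx":390,"dy":-250,"dz":-55,"wx":0,"wy":0,"wz":-0.7},{"dx":579,"dy":-713,"dz":-45,"wx":0,"wy":0,"wz":-1.43},{"dx":579,"dy":-713,"dz":-45,"wx":0,"wy":0,"wz":-1.43},{"dx":579,"dy":-713,"dz":-45,"wx":0,"wy":0,"wz":-1.43},{"dx":579,"dy":-713,"dz":-45,"wx":0,"wy":0,"wz":-1.43},{"dx":579,"dy":-713,"dz":-45,"wx":0,"wy":0,"wz":-1.43},{"dx":579,"dy":-713,"dz":-45,"wx":0,"wy":0,"wz":-1.43}]' 0 30; python3 -c "
from bench import ctrl;s=ctrl.state();print(s['joint_positions'].round(2))"
```

```text
time_s: 1.62
ee_pos: [0.5085, -0.0368, 0.255]
tcp_rot: [3.141, 0.001, 1.707]
ft_force: [0.4, 1.0, 0.3]
grip_width: 1.001
[ 0.5   0.14 -0.57  1.78  0.08  1.24  0.05]
```

```bash
python3 -m creep '[{"dx":240,"dy":64,"dz":0,"wx":0,"wy":0,"wz":0},{"dx":240,"dy":64,"dz":0,"wx":0,"wy":0,"wz":0},{"dx":240,"dy":64,"dz":0,"wx":0,"wy":0,"wz":0},{"dx":240,"dy":64,"dz":0,"wx":0,"wy":0,"wz":0},{"dx":240,"dy":64,"dz":0,"wx":0,"wy":0,"wz":0},{"dx":240,"dy":64,"dz":0,"wx":0,"wy":0,"wz":0},{"dx":240,"dy":64,"dz":0,"wx":0,"wy":0,"wz":0},{"dx":240,"dy":64,"dz":0,"wx":0,"wy":0,"wz":0},{"dx":240,"dy":64,"dz":0,"wx":0,"wy":0,"wz":0},{"dx":240,"dy":64,"dz":0,"wx":0,"wy":0,"wz":0}]'; python3 - <<'E'
from h import *
s=ctrl.state();print(s['joint_positions'].round(2))
c=ctrl.read_camera("wrist");cv2.imwrite("pics/w1.png",c["img"][:,:,::-1])
# expected pixel of panel top ends
p=s["ee_pos"];Rt=R.from_euler("xyz",s["tcp_rot"]).as_matrix();T=c["T_tool_cam"];psi=.13
for k in(-55,0,55):
    w=np.array([.54-np.sin(psi)*k/1e3,.2175+np.cos(psi)*k/1e3,.122])
    q=np.linalg.inv(T)@np.r_[Rt.T@(w-p),1];th=np.arctan2(np.hypot(*q[:2]),q[2]);u=q[:2]/np.hypot(*q[:2])*th
    print(k,np.round([c["cx"]+c["fx"]*u[0],c["cy"]+c["fy"]*u[1]]))
E
```

```text
time_s: 2.45
ee_pos: [0.5412, 0.2055, 0.2546]
tcp_rot: [-3.141, 0.002, 1.699]
ft_force: [-0.4, 0.7, 0.3]
grip_width: 0.999
[ 0.13  0.3  -0.71  1.63  0.2   1.29 -0.48]
-55 [317. 265.]
0 [317. 204.]
55 [317. 137.]
```

View pics/w1.png

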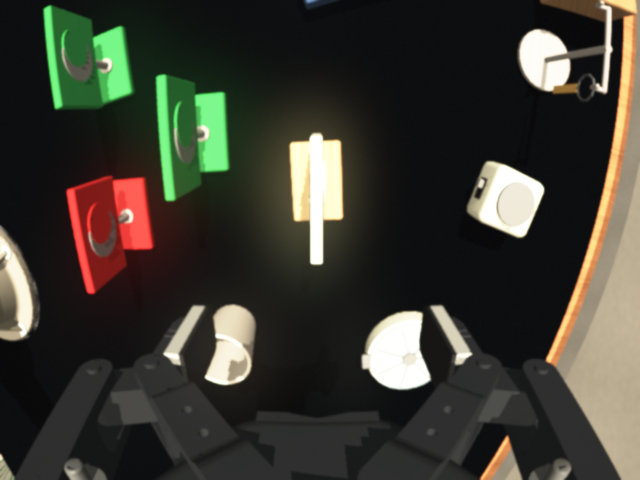

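The wrist view shows the panel's top edge at column 317, rows 135 to 265. That matches the prediction of (317, 137 to 265). I'll centre on it, descend and close.

```bash
python3 -m creep '[{"dx":12,"dy":1,"dz":35,"wx":0,"wy":0,"wz":0},{"dx":12,"dy":1,"dz":70,"wx":0,"wy":0,"wz":0},{"dx":12,"dy":1,"dz":100,"wx":0,"wy":0,"wz":0},{"dx":12,"dy":1,"dz":125,"wx":0,"wy":0,"wz":0},{"dx":12,"dy":1,"dz":145,"wx":0,"wy":0,"wz":0},{"dx":12,"dy":1,"dz":158,"wx":0,"wy":0,"wz":0},{"dx":12,"dy":1,"dz":165,"wx":0,"wy":0,"wz":0},{"dx":12,"dy":1,"dz":165,"wx":0,"wy":0,"wz":0},{"dx":12,"dy":1,"dz":165,"wx":0,"wy":0,"wz":0},{"dx":12,"dy":1,"dz":165,"wx":0,"wy":0,"wz":0}]' 0 30 && python3 -m creep '[{"dx":0,"dy":0,"dz":0,"wx":0,"wy":0,"wz":0},{"dx":0,"dy":0,"dz":0,"wx":0,"wy":0,"wz":0},{"dx":0,"dy":0,"dz":0,"wx":0,"wy":0,"wz":0},{"dx":0,"dy":0,"dz":0,"wx":0,"wy":0,"wz":0},{"dx":0,"dy":0,"dz":0,"wx":0,"wy":0,"wz":0},{"dx":0,"dy":0,"dz":0,"wx":0,"wy":0,"wz":0},{"dx":0,"dy":0,"dz":0,"wx":0,"wy":0,"wz":0},{"dx":0,"dy":0,"dz":0,"wx":0,"wy":0,"wz":0},{"dx":0,"dy":0,"dz":0,"wx":0,"wy":0,"wz":0},{"dx":0,"dy":0,"dz":0,"wx":0,"wy":0,"wz":0},{"dx":0,"dy":0,"dz":0,"wx":0,"wy":0,"wz":0},{"dx":0,"dy":0,"dz":0,"wx":0,"wy":0,"wz":0}]' 255 25; python3 -c "
from bench import ctrl;s=ctrl.state();print(s['joint_positions'].round(2))"
```

```text
time_s: 3.33
ee_pos: [0.5415, 0.2201, 0.0915]
tcp_rot: [3.139, -0.001, 1.701]
ft_force: [0.5, -0.7, 0.4]
grip_width: 1.002
time_s: 4.33
ee_pos: [0.5385, 0.2194, 0.09]
tcp_rot: [-3.138, 0.001, 1.702]
ft_force: [-4.5, -1.2, 4.9]
grip_width: 0.107
[ 0.05  0.46 -0.66  1.81  0.33  0.99 -0.61]
```

Gripped: the opening is about 9 mm. Next I'll turn +yaw, which is tool wz negative, in two stages.

```bash
python3 -m creep '[{"dx":0,"dy":0,"dz":0,"wx":0,"wy":0,"wz":-0.05},{"dx":0,"dy":0,"dz":0,"wx":0,"wy":0,"wz":-0.12},{"dx":0,"dy":0,"dz":0,"wx":0,"wy":0,"wz":-0.2},{"dx":0,"dy":0,"dz":0,"wx":0,"wy":0,"wz":-0.3},{"dx":0,"dy":0,"dz":0,"wx":0,"wy":0,"wz":-0.4},{"dx":0,"dy":0,"dz":0,"wx":0,"wy":0,"wz":-0.5},{"dx":0,"dy":0,"dz":0,"wx":0,"wy":0,"wz":-0.6},{"dx":0,"dy":0,"dz":0,"wx":0,"wy":0,"wz":-0.7},{"dx":0,"dy":0,"dz":0,"wx":0,"wy":0,"wz":-0.8},{"dx":0,"dy":0,"dz":0,"wx":0,"wy":0,"wz":-0.9},{"dx":0,"dy":0,"dz":0,"wx":0,"wy":0,"wz":-1.0},{"dx":0,"dy":0,"dz":0,"wx":0,"wy":0,"wz":-1.0}]'; python3 -c "
from bench import ctrl;s=ctrl.state();print(s['joint_positions'].round(2),s['wrist_torque'])"
```

```text
time_s: 5.33
ee_pos: [0.5381, 0.2192, 0.09]
tcp_rot: [-3.138, -0.003, 2.705]
ft_force: [-5.1, -3.0, 6.9]
grip_width: 0.105
[ 0.21  0.53 -0.89  1.8   0.47  1.04  0.28] [-0.51843414  1.25732967  0.02784525]
```

Forces are low and the arm is tracking well. I'll continue for the remaining 2.17 rad.

```bash
python3 -m creep '[{"dx":0,"dy":0,"dz":0,"wx":0,"wy":0,"wz":-0.1},{"dx":0,"dy":0,"dz":0,"wx":0,"wy":0,"wz":-0.2},{"dx":0,"dy":0,"dz":0,"wx":0,"wy":0,"wz":-0.3},{"dx":0,"dy":0,"dz":0,"wx":0,"wy":0,"wz":-0.4},{"dx":0,"dy":0,"dz":0,"wx":0,"wy":0,"wz":-0.5},{"dx":0,"dy":0,"dz":0,"wx":0,"wy":0,"wz":-0.6},{"dx":0,"dy":0,"dz":0,"wx":0,"wy":0,"wz":-0.7},{"dx":0,"dy":0,"dz":0,"wx":0,"wy":0,"wz":-0.8},{"dx":0,"dy":0,"dz":0,"wx":0,"wy":0,"wz":-0.9},{"dx":0,"dy":0,"dz":0,"wx":0,"wy":0,"wz":-1.0},{"dx":0,"dy":0,"dz":0,"wx":0,"wy":0,"wz":-1.1},{"dx":0,"dy":0,"dz":0,"wx":0,"wy":0,"wz":-1.1}]'; python3 -c "
from bench import ctrl;s=ctrl.state();print(s['joint_positions'].round(2),s['wrist_torque'])"
```

```text
time_s: 6.33
ee_pos: [0.5382, 0.2186, 0.09]
tcp_rot: [3.141, -0.006, -2.478]
ft_force: [-6.4, -3.1, 7.7]
grip_width: 0.11
[ 0.36  0.64 -1.13  1.8   0.64  1.13  1.24] [-0.75933245  1.22796209  0.02669844]
```

```bash
python3 -m creep '[{"dx":0,"dy":0,"dz":0,"wx":0,"wy":0,"wz":-0.1},{"dx":0,"dy":0,"dz":0,"wx":0,"wy":0,"wz":-0.2},{"dx":0,"dy":0,"dz":0,"wx":0,"wy":0,"wz":-0.3},{"dx":0,"dy":0,"dz":0,"wx":0,"wy":0,"wz":-0.4},{"dx":0,"dy":0,"dz":0,"wx":0,"wy":0,"wz":-0.5},{"dx":0,"dy":0,"dz":0,"wx":0,"wy":0,"wz":-0.6},{"dx":0,"dy":0,"dz":0,"wx":0,"wy":0,"wz":-0.7},{"dx":0,"dy":0,"dz":0,"wx":0,"wy":0,"wz":-0.8},{"dx":0,"dy":0,"dz":0,"wx":0,"wy":0,"wz":-0.9},{"dx":0,"dy":0,"dz":0,"wx":0,"wy":0,"wz":-1.0},{"dx":0,"dy":0,"dz":0,"wx":0,"wy":0,"wz":-1.07},{"dx":0,"dy":0,"dz":0,"wx":0,"wy":0,"wz":-1.07},{"dx":0,"dy":0,"dz":0,"wx":0,"wy":0,"wz":-1.07}]'; python3 -c "
from bench import ctrl;s=ctrl.state();print(s['joint_positions'].round(2),s['wrist_torque'])"
```

```text
time_s: 7.42
ee_pos: [0.5387, 0.2183, 0.09]
tcp_rot: [3.137, -0.003, -1.412]
ft_force: [-5.5, -3.2, 7.1]
grip_width: 0.105
[ 0.44  0.76 -1.31  1.8   0.78  1.23  2.2 ] [-0.80388015  1.0650961  -0.00591615]
```

The sign has turned 3.17 rad. Now I'll release it and rise.

```bash
python3 -m creep '[{"dx":0,"dy":0,"dz":0,"wx":0,"wy":0,"wz":0},{"dx":0,"dy":0,"dz":0,"wx":0,"wy":0,"wz":0},{"dx":0,"dy":0,"dz":0,"wx":0,"wy":0,"wz":0},{"dx":0,"dy":0,"dz":0,"wx":0,"wy":0,"wz":0},{"dx":0,"dy":0,"dz":0,"wx":0,"wy":0,"wz":0},{"dx":0,"dy":0,"dz":0,"wx":0,"wy":0,"wz":0},{"dx":0,"dy":0,"dz":0,"wx":0,"wy":0,"wz":0},{"dx":0,"dy":0,"dz":0,"wx":0,"wy":0,"wz":0},{"dx":0,"dy":0,"dz":0,"wx":0,"wy":0,"wz":0},{"dx":0,"dy":0,"dz":-20,"wx":0,"wy":0,"wz":0},{"dx":0,"dy":0,"dz":-50,"wx":0,"wy":0,"wz":0},{"dx":0,"dy":0,"dz":-90,"wx":0,"wy":0,"wz":0},{"dx":0,"dy":0,"dz":-130,"wx":0,"wy":0,"wz":0},{"dx":0,"dy":0,"dz":-165,"wx":0,"wy":0,"wz":0},{"dx":0,"dy":0,"dz":-165,"wx":0,"wy":0,"wz":0},{"dx":0,"dy":0,"dz":-165,"wx":0,"wy":0,"wz":0}]' 0 ; python3 - <<'E'
from h import *
c=ctrl.read_camera("wrist");s=ctrl.read_camera("scene")
a=c["img"][60:380,120:520];b=cv2.resize(s["img"][180:380,130:490],(400,320))
cv2.imwrite("pics/chk.png",np.hstack([a,b])[:,:,::-1])
E
```

```text
time_s: 8.75
ee_pos: [0.5411, 0.2208, 0.2574]
tcp_rot: [-3.137, 0.0, -1.411]
ft_force: [-0.1, -0.5, -0.5]
grip_width: 1.001
```

View pics/chk.png

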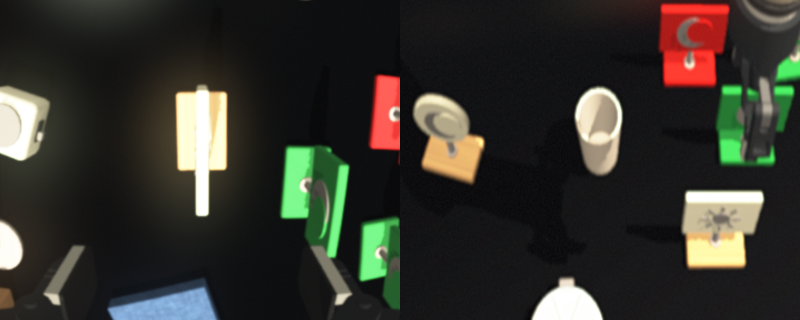

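The check picture shows the sun now facing the far-side camera, at crop pixel (720,220), so the moon faces the robot. The panel, at column 202, lies square over its foot. The cup maps back to scene (309,261), its old place, and the disc stands as before. The gripper is free and up, with no force on it. Handing in.

```bash
python3 -c "
from bench import ctrl;print(ctrl.finish_job())"
```

```text
the job is handed in; nothing more can be done
None
```

The rectangular sign now shows its moon to the robot's side. I gripped it over its pivot, turned it 3.17 rad counterclockwise, let go, rose clear to a tool height of 0.257 m, and handed in at about 9 s.

In the last pictures, the sun face looks away from the robot and the panel is square over its foot to within a degree or two by eye. The cup's position was read off the picture, within about a pixel of where it was. The round sign I only compared by eye, and it looks unchanged. After letting go, the gripper felt about 0.7 N, which is sensor noise. While turning, the wrist felt at most about 11 N.

One call was refused because its rows left out some keys; it moved nothing. No check failed or disagreed.

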